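# Sort dismantled handset parts into repair trays

### The arm

A 6-joint arm with a two-finger parallel gripper is mounted at the origin on the work surface. World frame = base frame: x ahead of the robot, y to its left, z up, the work surface at z = 0. Lengths are in mm, angles in degrees, forces in N, time in s.
With the tool pointing down it reaches from about 350 to 850 mm from the base axis. Payload 8.1 kg.
Tool frame: the origin (TCP) lies on the centre line of the jaws, within the pads' length; the fingertips stand 19 mm ahead of it and the grasp point (between the pads) is the TCP; z points along the fingers, y is the direction in which the jaws open and shut (so a half turn about z gives the same grasp; the last joint's range is limited). The gripper opens to 85 mm and grips with 20 to 120 N. Pads are 22 mm wide; open, the fingers measure 114 mm over their backs; the gripper's body (76 mm by 85 mm) begins 54 mm behind the grasp point. The pads swing forward as they close: fully open they stand 13 mm farther back than shut.
Start: joints at [-78.518, 7.471, 85.268, -0, 87.261, -4.893], TCP at [169.175, -575.661, 250.292] pointing down, gripper open.
Joint ranges: [-169.43, 169.43], [-51.17, 129.36], [1.28, 143.12], [-76.62, 256.62], [0, 156.53], [-152.29, 152.29]. Speed limits (degrees/s): [136.94, 136.94, 159.86, 180, 180, 180].

### API

Orientations are given as [roll, pitch, yaw] about the fixed x, y, z axes, in that order (R = Rz(yaw) Ry(pitch) Rx(roll)).
In Python, from bench import r, viewer gives the robot as it stands.
- The arm moves only by the tool carry_out, never from a script. Its argument "commands" is a list that holds one entry, the list of rows, each a list of 7 numbers: the finger opening in mm, from 0 to 85.4, then the shift along the tool's x, y, z in mm, then the turn, a rotation vector about the tool's x, y, z in degrees. A call has 1 to 5 rows; each row is the pose to reach, as a shift and turn from the pose commanded when the call began, along the tool's axes at that moment; what a row does not reach only later rows make up. A row lasts 1/8 s, in which the tool goes at most 62.5 mm and 10.7 degrees, less where a joint would pass 70% of its speed; a pose out of reach is approached as far as the arm can. A call with a gripper value outside its range is refused whole. The fingers move at their own pace and stop on an object; "grip_force" is the grip in N (left out, the last holds). Time passes only in rows, so rows that repeat a pose let the fingers close. It gives the time, the measured TCP pose, the force and the opening at its end, in the units of the state.
- r.sense(): the state, without advancing time (a new reading comes with each control period).
- viewer.snapshot(name): name is "side" or "top"; returns the picture (480x640x3 uint8, red, green, blue); there is no depth.
- viewer.calibration(name): a dict with "camera_matrix" (3x3 intrinsics, pixels), "k1" (the pictures are not rectified: a ray, as slopes to the right and down, at radius r is drawn at 1 + k1 r^2 times it, then the intrinsics apply), "rvec" (rotation vector, rad) and "tvec" (3), from world to camera coordinates, as OpenCV has them. Camera axes: x right, y down, z forward; pixel columns grow to the right and rows downward; lengths in mm; the calibration is good to about 2 mm. A picture is of the moment at which its call begins. calibration takes no time and is no camera call.
- r.hand_in(): hands the job in, once; it reports no verdict.
The state is a dict: "time": time; "joint_pos": joint angles; "qd": joint speeds; "joint_efforts": joint torques, N m; "tool_pos": TCP position; "tcp_rot": TCP orientation; "ft_force": force on the tool from outside, world axes, zero at the start; "wrist_torque": the same for the moment, N m; "finger_gap": finger opening in mm.
Only numpy, scipy, OpenCV 4.12 (cv2) and the standard library are available. Lean on these libraries where they do the work, as an engineer would, in place of code of your own. Each camera call takes 0.05 s, during which the arm holds its last target. There are 200 camera calls.

### The job

Tidy the dismantled handset parts on the dark mat into their trays: the two battery packs go into the red tray and the two circuit boards into the blue tray, one to each bay, and the grey handset goes into the white tray. Set each one down gently, lying flat and face up on the tray's floor, without dropping it, and leave it released and still. Leave the screwdriver and the jar where they are.

Things in the scene. Friction and masses are not known exactly. Their poses are not given: they have to be found in the camera images.
- battery_a: Loose battery pack: black block 60 (x) x 40 (y) x 16 mm high with a yellow label and three brass contacts on its top, 40 to 85 g. Starts face up on the 2 mm mat. Origin: centre of its underside; x along its length, z up. Same as battery_b; either may go in either bay of the red tray.
- battery_b: Loose battery pack: black block 60 (x) x 40 (y) x 16 mm high with a yellow label and three brass contacts on its top, 40 to 85 g. Starts face up on the 2 mm mat. Origin: centre of its underside; x along its length, z up. Same as battery_a.
- board_a: Loose circuit board: green on a black frame, together 68 (x) x 42 (y) x 12 mm high with straight sides; silver shield and black chips on top reach 15 mm; 30 to 65 g. Starts face up on the 2 mm mat. Origin: centre of its underside; x along its length, z up. Same as board_b; either may go in either bay of the blue tray.
- board_b: Loose circuit board: green on a black frame, together 68 (x) x 42 (y) x 12 mm high with straight sides; silver shield and black chips on top reach 15 mm; 30 to 65 g. Starts face up on the 2 mm mat. Origin: centre of its underside; x along its length, z up. Same as board_a.
- handset: Loose light grey handset 100 (x) x 45 (y) x 20 mm high, dark screen and black keys on its top, 65 to 125 g. Starts face up on the 2 mm mat. Origin: centre of its underside; x along its length, z up.
- red_tray: Red open tray, 116 (x) x 196 (y) x 18 mm high outside, walls and floor 4 mm; a 4 mm divider as high as the walls makes two bays, each 108 (x) x 92 (y) mm inside, centred at tray y = +48 and -48 mm, floor 4 mm above the origin. Fixed, at any of three places on the mat's far part, turned up to 13 degrees. Origin: centre of its underside; y along its long side, z up.
- blue_tray: Blue open tray, 116 (x) x 196 (y) x 18 mm high outside, walls and floor 4 mm; a 4 mm divider as high as the walls makes two bays, each 108 (x) x 92 (y) mm inside, centred at tray y = +48 and -48 mm, floor 4 mm above the origin. Fixed, at any of three places on the mat's far part, turned up to 13 degrees. Origin: centre of its underside; y along its long side, z up.
- white_tray: White open tray, one bay, 116 (x) x 138 (y) x 18 mm high outside, walls and floor 4 mm, 108 (x) x 130 (y) mm inside, floor 4 mm above the origin. Fixed, at any of three places on the mat's far part, turned up to 13 degrees. Origin: centre of its underside; y along its longer side, z up.
- screwdriver: Bystander, to be left alone: loose screwdriver, 150 mm long, orange handle, lying on the table beside the mat, on the left or the right.
- jar: Bystander, to be left alone: loose round jar with a green cap, 48 mm across and 50 mm high, standing on the table beside the mat on the other side. Origin: centre of its underside.

How it is judged:
By the outcome, as a careful person would: the job done as asked, in the order asked, and still so for the second after the job is handed in, with the robot touching nothing.
It also fails if it takes over 115 s, if anything falls off the work surface, if the arm or the gripper's body presses on something with over 40 N, if the wrist force passes 120 N, or if a joint passes its speed limit or range.

## Working session

There is one attempt and no reset: what is moved stays moved. The work goes in short steps, Python scripts to look and compute and a tool call to move; the robot and the scene stay as the last step left them, time stands still between calls to the robot, and variables do not carry over. Pictures are saved under pics/ and viewed, about 12 in all and at most 16, crops included, and the job is handed in when it is done.

Besides the shell and the picture viewer there is one more tool, called after ">>>" as name([rows], argument=value, ...), one row to a line, values as JSON. carry_out: Moves the arm, as the interface text tells. Its arguments: {"type":"object","properties":{"commands":{"type":"array","items":{"type":"array","items":{"type":"array","items":{"type":"number"}}}},"grip_force":{"type":"number"}},"required":["commands"]}

```bash
mkdir -p pics; ls; python3 - <<'E'
from bench import r,viewer
import cv2
for n in("top","side"):
    cv2.imwrite(f"pics/{n}0.png",viewer.snapshot(n)[:,:,::-1]); print(viewer.calibration(n))
print(r.sense())
E
```

```text
pics
{'camera_matrix': array([[618.17828915,   0.        , 327.42337192],
       [  0.        , 618.17828915, 241.87614659],
       [  0.        ,   0.        ,   1.        ]]), 'k1': -0.1500085135072296, 'rvec': array([ 2.18475813, -2.1579856 ,  0.11267266]), 'tvec': array([ -15.30769922,  490.60613887, 1795.14358633])}
{'camera_matrix': array([[513.30065254,   0.        , 314.94837036],
       [  0.        , 513.30065254, 235.88318014],
       [  0.        ,   0.        ,   1.        ]]), 'k1': 0.02294255557453261, 'rvec': array([ 0.81266104, -2.6314775 ,  1.02257911]), 'tvec': array([ 407.25880016,  212.09755985, 1122.35524791])}
{'time': 0.1, 'joint_pos': array([-7.85184755e+01,  7.51193213e+00,  8.53249307e+01, -5.70655876e-04,
        8.72617320e+01, -4.89325539e+00]), 'qd': array([-0.02633062, -0.03469836, -0.23251816,  0.09397344, -0.09086911,
       -0.01947465]), 'joint_efforts': array([ 1.06153442e-03, -5.70950961e+01, -5.01941192e+01, -1.59488231e-04,
        8.13835912e-03, -1.64522262e-07]), 'tool_pos': array([ 169.07204591, -575.18744216,  249.31918257]), 'tcp_rot': array([-1.79901716e+02, -7.84222014e-03,  1.63748009e+01]), 'ft_force': array([ 0.0389557 ,  0.03136621, -0.28802757]), 'wrist_torque': array([ 0.00126708, -0.05562099,  0.01027789]), 'finger_gap': 85.14385928771259}
```

View pics/top0.png

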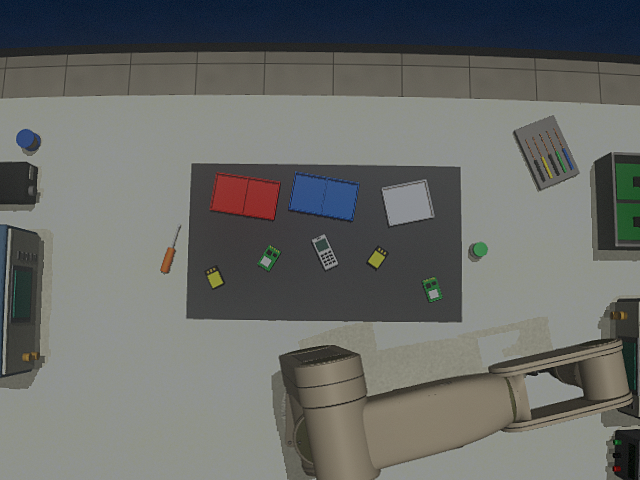

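View pics/side0.png

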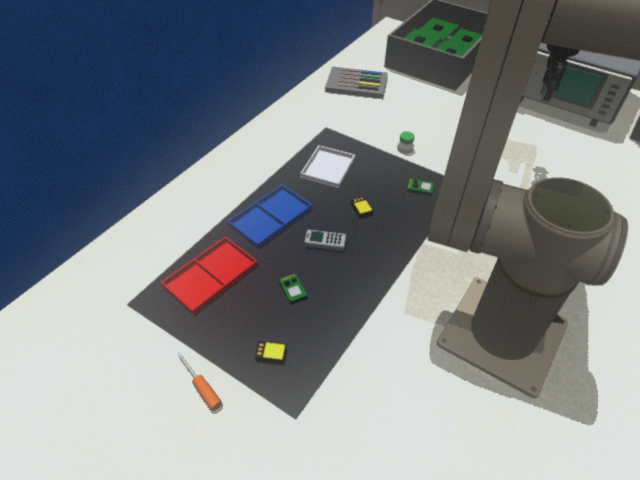

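Top view: red tray about (245,197), blue (324,197), white (408,203). Batteries are at (215,278) and (377,258), boards at (269,258) and (432,290), and the handset at (325,252). Next I'll enlarge with segmentation overlays.

```bash
cat > h.py <<'E'
import numpy as np, cv2
from bench import r,viewer
from scipy.spatial.transform import Rotation as Ro
def world(name,uv,z):
    c=viewer.calibration(name);K=c["camera_matrix"]
    d=np.array([c["k1"],0,0,0,0.])
    p=cv2.undistortPointsIter(np.array(uv,float).reshape(-1,1,2),K,d,None,None,(3,50,1e-9))[:,0]
    R=cv2.Rodrigues(c["rvec"])[0];C=-R.T@c["tvec"]
    v=np.c_[p,np.ones(len(p))]@R
    return (C+v*((z-C[2])/v[:,2])[:,None])[:,:2]
def pix(name,P):
    c=viewer.calibration(name)
    return cv2.projectPoints(np.array(P,float).reshape(-1,3),c["rvec"],c["tvec"],c["camera_matrix"],np.array([c["k1"],0,0,0,0.]))[0][:,0]
def crop(img,x0,x1,y0,y1,s,name,gain=1.6):
    c=cv2.resize(img[y0:y1,x0:x1],None,fx=s,fy=s,interpolation=cv2.INTER_CUBIC)
    cv2.imwrite(name,np.clip(c[:,:,::-1]*gain,0,255).astype(np.uint8))
def blobs(name,img):
    h=cv2.cvtColor(img,cv2.COLOR_RGB2HSV);H,S,V=cv2.split(h)
    out=[]
    for col,m in dict(yellow=(H>22)&(H<36)&(S>120)&(V>80),green=(H>45)&(H<80)&(S>90)&(V>40),
        red=((H<5)|(H>175))&(S>150),blue=(H>105)&(H<125)&(S>120)&(V>90),white=(S<40)&(V>120)).items():
        m=m.astype(np.uint8)*255
        m=cv2.morphologyEx(m,cv2.MORPH_CLOSE,np.ones((5,5)) if col!="white" else np.ones((3,3)))
        for c in cv2.findContours(m,0,2)[0]:
            a=cv2.contourArea(c)
            if 60<a<6000: out.append((col,c,a))
    return out
E
python3 - <<'E'
from h import *
Z=dict(yellow=18,green=14,red=20,blue=20,white=20)
for n in("top","side"):
    im=cv2.imread(f"pics/{n}0.png")[:,:,::-1]
    for col,c,a in blobs(n,im):
        w=world(n,c[:,0],Z[col]).astype(np.float32)
        (cx,cy),(a1,b1),an=cv2.minAreaRect(w)
        if 250<cx<800 and abs(cy)<450: print(n,col,c[:,0].mean(0).round(),"xy",round(cx),round(cy),"size",round(a1),round(b1),"ang",round(an,1))
im=cv2.imread("pics/top0.png")[:,:,::-1]; crop(im,195,455,165,315,3,"pics/c1.png")
im=cv2.imread("pics/side0.png")[:,:,::-1]; crop(im,240,440,165,375,2.8,"pics/c2.png")
E
```

```text
top yellow [215. 278.] xy 383 325 size 52 35 ang 25.6
top yellow [377. 257.] xy 447 -157 size 35 53 ang 53.5
top green [432. 289.] xy 356 -320 size 68 43 ang 19.6
top green [269. 258.] xy 443 164 size 43 69 ang 59.0
top red [243. 195.] xy 627 239 size 196 116 ang 81.6
top blue [325. 196.] xy 630 4 size 195 117 ang 80.6
side yellow [273. 351.] xy 377 323 size 42 36 ang 26.4
side yellow [362. 207.] xy 443 -152 size 38 45 ang 56.0
side green [293. 287.] xy 441 166 size 44 70 ang 58.2
side green [419. 186.] xy 355 -318 size 69 45 ang 18.6
side red [211. 271.] xy 622 243 size 196 124 ang 81.7
side blue [270. 211.] xy 629 6 size 198 118 ang 80.5
side white [294. 291.] xy 431 176 size 25 25 ang 57.2
side white [324. 238.] xy 462 0 size 99 44 ang 26.1
side white [328. 166.] xy 612 -240 size 119 151 ang 12.0
```

View pics/c1.png

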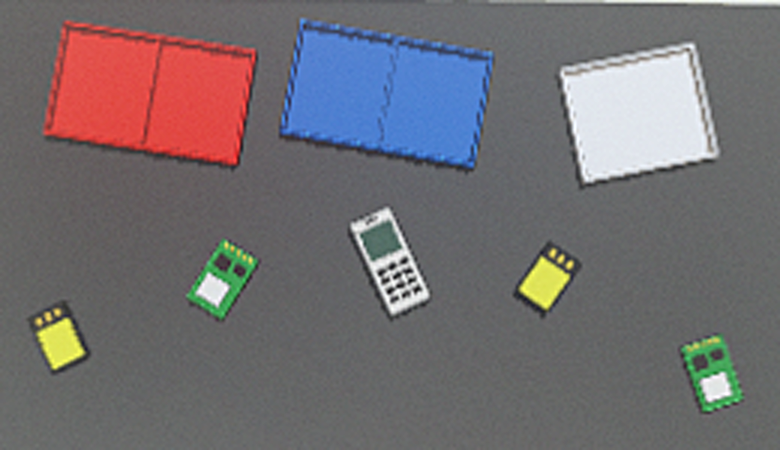

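View pics/c2.png

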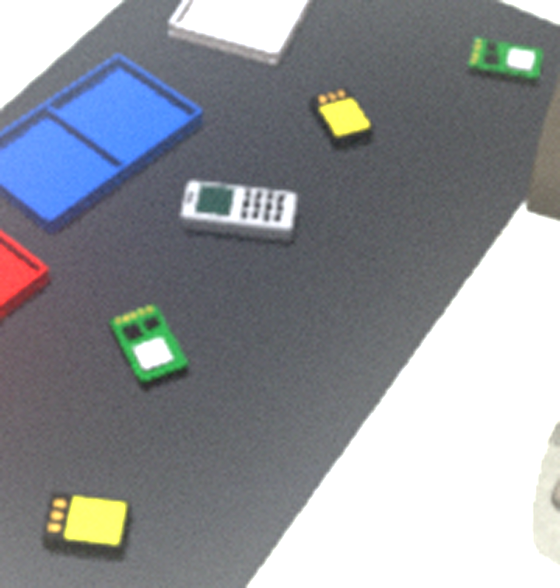

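```bash
cat >> h.py <<'E'
def go(x,y,z,yaw):
    s=r.sense();R=Ro.from_euler("xyz",s["tcp_rot"],degrees=True)
    T=Ro.from_euler("xyz",[180,0,yaw],degrees=True)
    print("shift",(R.inv().apply(np.array([x,y,z])-s["tool_pos"])).round(1),"turn",(R.inv()*T).as_rotvec(degrees=True).round(1))
E
python3 - <<'E'
from h import *
print(world("top",[[214.7,277.3],[377.3,257.7]],18), world("top",[[407.8,202.7]],20))
h=np.array([[350,222],[388,207],[430,298],[394,318]])/3+[195,165]
print(world("top",h,22),world("top",h,22).mean(0))
go(446,-156,120,-36.5)
E
```

```text
[[ 382.17277326  322.17677291]
 [ 446.34206217 -157.03069344]] [[ 611.6137072  -247.46502331]]
[[ 4.98971247e+02  3.73111764e+01]
 [ 5.14279845e+02  1.39941356e-01]
 [ 4.25112449e+02 -4.21248490e+01]
 [ 4.05075895e+02 -7.10809420e+00]] [460.85985898  -2.94545636]
shift [ 383.9 -323.9  129.9] turn [-0.1  0.  52.9]
```

>>> carry_out([
  [[85, 384, -324, 130, 0, 0, 53], [85, 384, -324, 130, 0, 0, 53], [85, 384, -324, 130, 0, 0, 53], [85, 384, -324, 130, 0, 0, 53], [85, 384, -324, 130, 0, 0, 53]],
], grip_force=40)

```text
time: 0.72
tool_pos: [329.9, -332.8, 174.7]
tcp_rot: [-180.0, 0.0, -35.3]
ft_force: [1.1, -0.1, -0.1]
finger_gap: 85.3
```

```bash
python3 -c "
from h import *
s=r.sense();print(s['time'],s['tool_pos'],s['tcp_rot']);go(446,-156,120,-36.5)"
```

```text
0.725 [ 329.89329246 -332.80206051  174.72097004] [-1.79987331e+02  1.72960764e-02 -3.52881117e+01]
shift [  -7.3 -211.4   54.8] turn [-0.   0.   1.2]
```

>>> carry_out([
  [[85, -7, -200, 54, 0, 0, 1], [85, -7, -200, 54, 0, 0, 1], [85, -7, -200, 54, 0, 0, 1], [85, -7, -200, 54, 0, 0, 1], [85, -7, -200, 54, 0, 0, 1]],
])

```text
time: 1.35
tool_pos: [438.1, -165.1, 120.6]
tcp_rot: [180.0, 0.1, -35.8]
ft_force: [-0.6, -0.1, 1.1]
finger_gap: 84.7
```

```bash
python3 -c "
from h import *
s=r.sense();print(s['time'],s['tool_pos'],s['tcp_rot']);go(446,-156,26,-36.5)
im=viewer.snapshot('side');crop(im,290,430,140,260,5,'pics/s1.png')"
```

```text
1.35 [ 438.05764005 -165.12814153  120.55450215] [ 1.79986267e+02  1.14295068e-01 -3.57892941e+01]
shift [  1.3 -12.1  94.5] turn [0.  0.1 0.7]
```

View pics/s1.png

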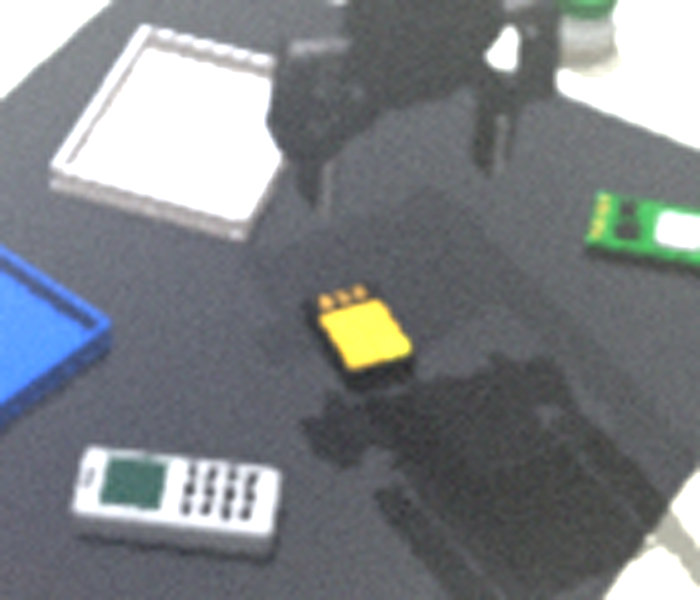

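The open gripper is above battery B (crop (360,330)), with its jaws straddling the width. Now descending.

>>> carry_out([
  [[85, 1, -12, 50, 0, 0, 1], [85, 1, -12, 88, 0, 0, 1], [85, 1, -12, 92, 0, 0, 1], [85, 1, -12, 92, 0, 0, 1]],
])

```text
time: 1.9
tool_pos: [446.3, -158.7, 30.6]
tcp_rot: [180.0, -0.0, -37.0]
ft_force: [-0.6, -0.1, 0.4]
finger_gap: 84.9
```

```bash
python3 -c "
from h import *
s=r.sense();print(s['tool_pos']);go(446,-156,24,-36.5)"
```

```text
[ 446.25567861 -158.67343067   30.57388154]
shift [-1.8 -2.   6.6] turn [ 0.  -0.  -0.5]
```

>>> carry_out([
  [[85, -1, -2, 5, 0, 0, 0], [30, -1, -2, 5, 0, 0, 0], [30, -1, -2, 5, 0, 0, 0], [30, -1, -2, 5, 0, 0, 0], [30, -1, -2, 5, 0, 0, 0]],
])

```text
time: 2.52
tool_pos: [447.0, -155.7, 25.3]
tcp_rot: [-180.0, -0.1, -37.0]
ft_force: [-1.0, 0.7, 6.6]
finger_gap: 38.8
```

>>> carry_out([
  [[30, 0, 0, 0, 0, 0, 0], [30, 0, 0, 0, 0, 0, 0]],
])

```text
time: 2.78
tool_pos: [447.0, -155.7, 25.3]
tcp_rot: [-180.0, -0.1, -37.0]
ft_force: [-1.6, 0.1, 5.8]
finger_gap: 38.6
```

>>> carry_out([
  [[30, 0, 0, -20, 0, 0, 0], [30, 0, 0, -60, 0, 0, 0], [30, 0, 0, -95, 0, 0, 0], [30, 0, 0, -95, 0, 0, 0]],
])

```text
time: 3.28
tool_pos: [448.6, -156.4, 122.9]
tcp_rot: [-179.9, -0.3, -37.0]
ft_force: [0.6, -0.3, -0.3]
finger_gap: 38.5
```

```bash
python3 -c "
from h import *
s=r.sense();print(s['tool_pos']);go(618,192,110,81.6)
im=viewer.snapshot('side');crop(im,240,430,140,260,4,'pics/s2.png')"
```

```text
[ 448.62887258 -156.44537019  122.86421807]
shift [ -74.2 -380.3   12.9] turn [   0.3   -0.3 -118.6]
```

View pics/s2.png

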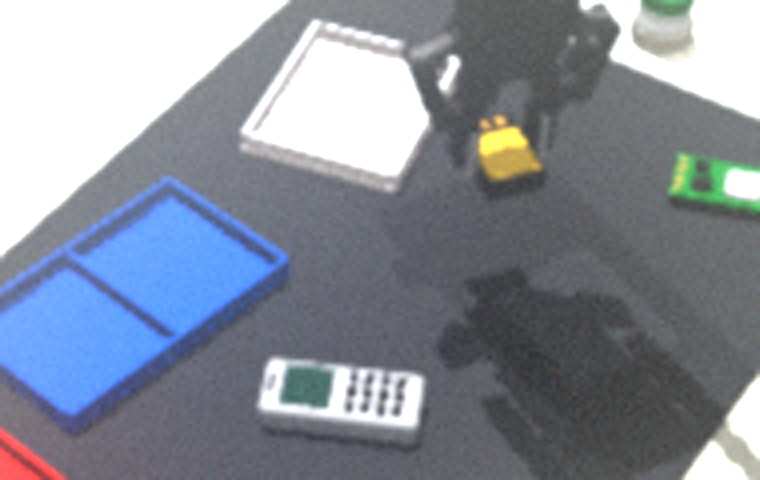

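The battery is held level in the jaws at crop (508,158), and its spot on the mat is empty. Carrying it to the red tray's near bay.

>>> carry_out([
  [[30, -74, -380, 13, 0, 0, -118], [30, -74, -380, 13, 0, 0, -118], [30, -74, -380, 13, 0, 0, -118], [30, -74, -380, 13, 0, 0, -118], [30, -74, -380, 13, 0, 0, -118]],
])

```text
time: 3.95
tool_pos: [582.6, 127.2, 106.9]
tcp_rot: [-180.0, 0.2, 17.1]
ft_force: [1.4, -1.2, -1.1]
finger_gap: 38.7
```

```bash
python3 -c "
from h import *
s=r.sense();print(s['tool_pos'],s['tcp_rot']);go(618,192,110,81.6)"
```

```text
[582.56759457 127.23710086 106.87299354] [-1.79983623e+02  1.51735525e-01  1.71116700e+01]
shift [ 52.9 -51.5  -3.3] turn [ -0.1   0.1 -64.5]
```

>>> carry_out([
  [[30, 47, -44, -3, 0, 0, -64], [30, 47, -44, -3, 0, 0, -64], [30, 47, -44, -3, 0, 0, -64], [30, 47, -44, -3, 0, 0, -64], [30, 47, -44, -3, 0, 0, -64]],
])

```text
time: 4.58
tool_pos: [614.0, 180.9, 109.4]
tcp_rot: [-179.8, 0.1, 70.8]
ft_force: [-0.4, 0.6, -0.9]
finger_gap: 39.0
```

```bash
python3 -c "
from h import *
s=r.sense();print(s['tool_pos'],s['tcp_rot']);go(618,192,50,81.6)"
```

```text
[614.04817817 180.94288665 109.43759918] [-1.79821867e+02  1.08060028e-01  7.08338899e+01]
shift [11.9  0.3 59.4] turn [ -0.2   0.1 -10.8]
```

>>> carry_out([
  [[30, 12, 0, 20, 0, 0, -10], [30, 12, 0, 58, 0, 0, -10], [30, 12, 0, 70, 0, 0, -10], [30, 12, 0, 70, 0, 0, -10], [30, 12, 0, 70, 0, 0, -10]],
])

```text
time: 5.2
tool_pos: [620.3, 192.5, 43.3]
tcp_rot: [179.9, -0.0, 80.5]
ft_force: [1.0, -0.3, -0.6]
finger_gap: 39.0
```

```bash
python3 -c "
from h import *
s=r.sense();print(s['tool_pos'],s['tcp_rot']);go(618,192,30,81.6)
im=viewer.snapshot('side');crop(im,140,300,210,330,5,'pics/s3.png')"
```

```text
[620.26725512 192.51344749  43.32325696] [ 1.79910924e+02 -3.61174991e-02  8.04535055e+01]
shift [-0.9 -2.2 13.3] turn [ 0.1 -0.  -1.1]
```

View pics/s3.png

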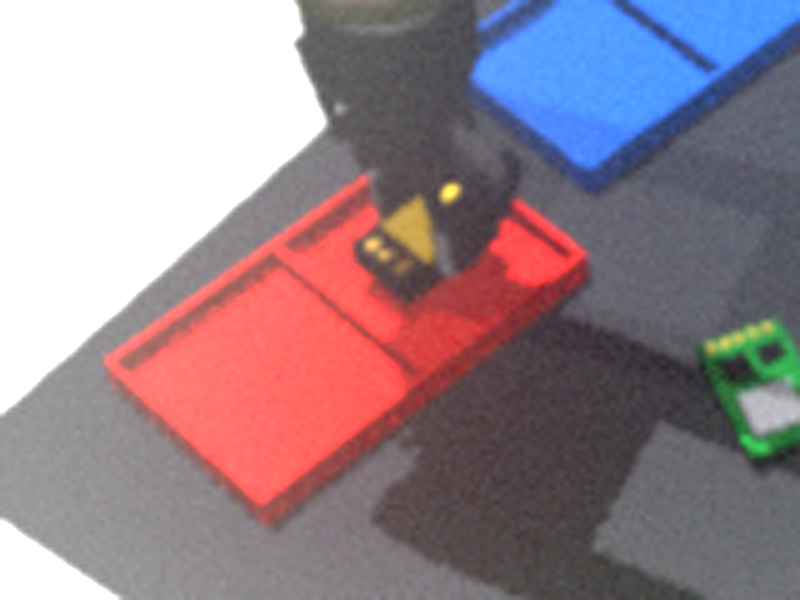

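The battery is over the red tray's right-hand bay (crop (415,260)), clear of the walls. Lowering it.

>>> carry_out([
  [[30, -1, -2, 4, 0, 0, -1], [30, -1, -2, 7, 0, 0, -1], [30, -1, -2, 9, 0, 0, -1], [30, -1, -2, 10, 0, 0, -1], [30, -1, -2, 10, 0, 0, -1]],
])

```text
time: 5.88
tool_pos: [617.2, 191.7, 31.9]
tcp_rot: [-180.0, 0.0, 81.5]
ft_force: [-0.4, 0.7, -0.8]
finger_gap: 39.1
```

>>> carry_out([
  [[30, 0, 0, 1, 0, 0, 0], [30, 0, 0, 2, 0, 0, 0], [30, 0, 0, 2, 0, 0, 0]],
])

```text
time: 6.25
tool_pos: [617.2, 191.7, 29.9]
tcp_rot: [-180.0, 0.0, 81.5]
ft_force: [0.1, -0.1, -0.5]
finger_gap: 39.0
```

No contact force yet; continuing in small steps.

>>> carry_out([
  [[30, 0, 0, 0.5, 0, 0, 0], [30, 0, 0, 0.5, 0, 0, 0]],
])

```text
time: 6.5
tool_pos: [617.2, 191.7, 29.5]
tcp_rot: [-180.0, 0.0, 81.5]
ft_force: [-0.3, 0.2, -0.5]
finger_gap: 38.8
```

>>> carry_out([
  [[30, 0, 0, 0.5, 0, 0, 0], [30, 0, 0, 0.5, 0, 0, 0]],
])

```text
time: 6.75
tool_pos: [617.4, 191.8, 29.4]
tcp_rot: [180.0, -0.0, 81.5]
ft_force: [-1.1, -0.9, 2.2]
finger_gap: 38.9
```

Contact at 29.4 (2.2 N), as predicted. Releasing.

>>> carry_out([
  [[44, 0, 0, 0, 0, 0, 0], [50, 0, 0, 0, 0, 0, 0], [52, 0, 0, 0, 0, 0, 0], [52, 0, 0, 0, 0, 0, 0]],
])

```text
time: 7.25
tool_pos: [617.3, 191.8, 29.0]
tcp_rot: [-180.0, 0.0, 81.5]
ft_force: [-0.4, -0.6, 0.0]
finger_gap: 52.3
```

>>> carry_out([
  [[52, 0, 0, -20, 0, 0, 0], [52, 0, 0, -60, 0, 0, 0], [52, 0, 0, -80, 0, 0, 0], [52, 0, 0, -80, 0, 0, 0]],
])

```text
time: 7.75
tool_pos: [619.2, 192.2, 112.3]
tcp_rot: [179.7, -0.1, 81.5]
ft_force: [0.3, -0.5, -0.8]
finger_gap: 51.8
```

```bash
python3 -c "
from h import *
s=r.sense();print(s['tool_pos'],s['tcp_rot']);go(381,322,110,25.6)"
```

```text
[619.20248906 192.18617455 112.2786169 ] [ 1.79709457e+02 -1.13766602e-01  8.14669675e+01]
shift [  93.  -254.8    1.2] turn [ 0.2 -0.2 55.9]
```

>>> carry_out([
  [[85, 93, -255, 1, 0, 0, 56], [85, 93, -255, 1, 0, 0, 56], [85, 93, -255, 1, 0, 0, 56], [85, 93, -255, 1, 0, 0, 56], [85, 93, -255, 1, 0, 0, 56]],
])

```text
time: 8.38
tool_pos: [375.2, 322.0, 106.1]
tcp_rot: [-180.0, 0.2, 28.2]
ft_force: [0.2, -0.1, 0.5]
finger_gap: 84.8
```

```bash
python3 -c "
from h import *
s=r.sense();print(s['tool_pos'],s['tcp_rot']);go(381,322,26,25.6)"
```

```text
[375.17660134 321.97514596 106.13655414] [-179.9905965     0.18707565   28.20423368]
shift [ 5.4  2.7 80.1] turn [-0.   0.2  2.6]
```

>>> carry_out([
  [[85, 2, 1, 45, 0, 0, 2], [85, 2, 1, 65, 0, 0, 2], [85, 2, 1, 70, 0, 0, 2], [85, 2, 1, 70, 0, 0, 2]],
])

```text
time: 8.88
tool_pos: [380.8, 321.3, 37.6]
tcp_rot: [180.0, 0.1, 26.4]
ft_force: [-0.0, 0.9, 0.5]
finger_gap: 84.8
```

```bash
python3 -c "
from h import *
s=r.sense();print(s['tool_pos'],s['tcp_rot']);go(381,322,25.5,25.6)
im=viewer.snapshot('side');crop(im,200,340,290,390,5.5,'pics/s4.png')"
```

```text
[380.80275286 321.31253151  37.5993771 ] [1.79991357e+02 7.21280507e-02 2.64191529e+01]
shift [ 0.5 -0.5 12.1] turn [0.  0.1 0.8]
```

View pics/s4.png

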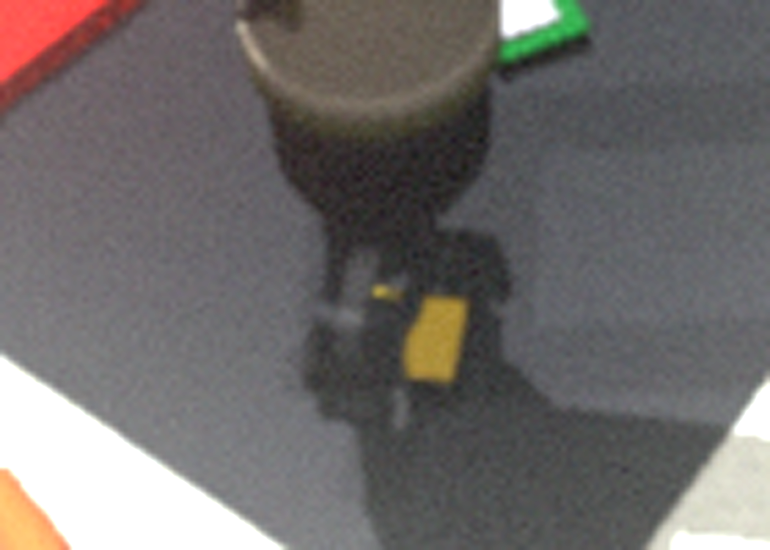

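The finger is beside the label, and the label sits between the jaws (crop (435,340)). Going down and closing.

>>> carry_out([
  [[85, 0, 0, 10, 0, 0, 1], [60, 0, 0, 10, 0, 0, 1], [30, 0, 0, 10, 0, 0, 1], [30, 0, 0, 10, 0, 0, 1], [30, 0, 0, 10, 0, 0, 1]],
])

```text
time: 9.55
tool_pos: [381.6, 321.9, 28.6]
tcp_rot: [-180.0, -0.1, 25.4]
ft_force: [-0.9, -0.1, 3.4]
finger_gap: 38.5
```

>>> carry_out([
  [[30, 0, 0, 0, 0, 0, 0], [30, 0, 0, 0, 0, 0, 0], [30, 0, 0, 0, 0, 0, 0]],
])

```text
time: 9.93
tool_pos: [381.6, 321.9, 28.6]
tcp_rot: [-180.0, -0.1, 25.4]
ft_force: [-0.6, -0.5, 5.7]
finger_gap: 39.0
```

>>> carry_out([
  [[30, 0, 0, -20, 0, 0, 0], [30, 0, 0, -60, 0, 0, 0], [30, 0, 0, -85, 0, 0, 0], [30, 0, 0, -85, 0, 0, 0]],
])

```text
time: 10.42
tool_pos: [382.4, 322.5, 115.0]
tcp_rot: [-180.0, -0.2, 25.4]
ft_force: [0.1, -0.7, -1.1]
finger_gap: 38.5
```

```bash
python3 -c "
from h import *
s=r.sense();print(s['tool_pos']);go(632,287,112,81.6)"
```

```text
[382.39016561 322.50909251 115.03773828]
shift [210.2 139.2   3.8] turn [  0.1  -0.2 -56.2]
```

>>> carry_out([
  [[30, 210, 139, 3, 0, 0, -56], [30, 210, 139, 3, 0, 0, -56], [30, 210, 139, 3, 0, 0, -56], [30, 210, 139, 3, 0, 0, -56], [30, 210, 139, 3, 0, 0, -56]],
])

```text
time: 11.05
tool_pos: [632.5, 283.6, 104.8]
tcp_rot: [-179.8, 0.2, 79.3]
ft_force: [-0.5, 0.5, -0.8]
finger_gap: 38.5
```

```bash
python3 -c "
from h import *
s=r.sense();print(s['tool_pos'],s['tcp_rot']);go(632,287,38,81.6)"
```

```text
[632.4902823  283.62962364 104.82945088] [-1.79781202e+02  1.75239132e-01  7.93051202e+01]
shift [ 3.4 -0.9 66.8] turn [-0.2  0.2 -2.3]
```

>>> carry_out([
  [[30, 2, 0, 20, 0, 0, -2], [30, 2, 0, 50, 0, 0, -2], [30, 2, 0, 64, 0, 0, -2], [30, 2, 0, 64, 0, 0, -2], [30, 2, 0, 64, 0, 0, -2]],
])

```text
time: 11.68
tool_pos: [631.2, 288.7, 47.1]
tcp_rot: [179.9, -0.0, 81.1]
ft_force: [0.2, 0.0, 0.3]
finger_gap: 38.8
```

```bash
python3 -c "
from h import *
s=r.sense();print(s['tool_pos'],s['tcp_rot']);go(632,287,33,81.6)
im=viewer.snapshot('side');crop(im,140,300,210,330,5,'pics/s5.png')"
```

```text
[631.20513632 288.66587414  47.10104819] [ 1.79927567e+02 -4.25664396e-02  8.11203138e+01]
shift [-1.5  1.  14.1] turn [ 0.1 -0.  -0.5]
```

View pics/s5.png

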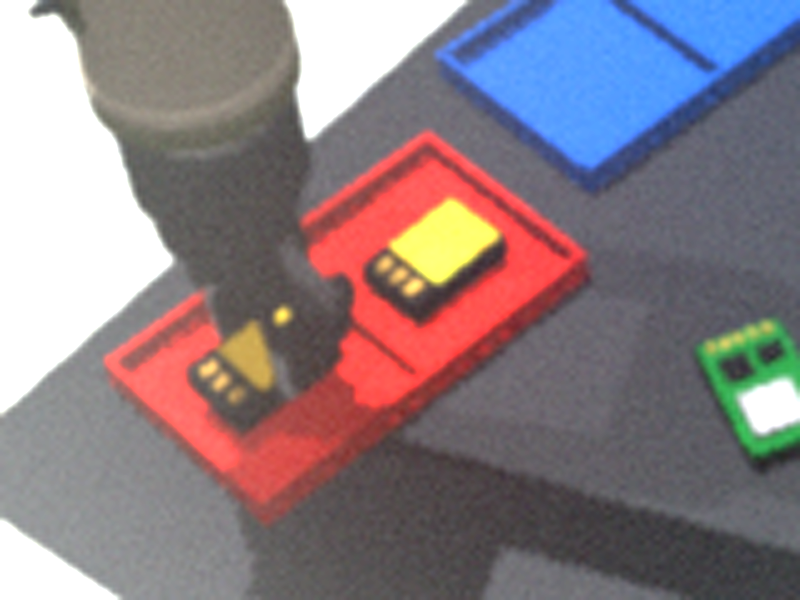

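Battery 1 lies flat in the right bay (crop (435,255)). Battery 2 is over the left bay (crop (240,370)).

>>> carry_out([
  [[30, -1, 1, 4, 0, 0, 0], [30, -1, 1, 8, 0, 0, 0], [30, -1, 1, 10, 0, 0, 0], [30, -1, 1, 11, 0, 0, 0], [30, -1, 1, 11, 0, 0, 0]],
])

```text
time: 12.35
tool_pos: [631.6, 287.1, 34.9]
tcp_rot: [-180.0, 0.0, 81.1]
ft_force: [-0.3, -0.7, 0.2]
finger_gap: 38.7
```

>>> carry_out([
  [[30, 0, 0, 0.5, 0, 0, 0], [30, 0, 0, 1, 0, 0, 0], [30, 0, 0, 1, 0, 0, 0]],
])

```text
time: 12.72
tool_pos: [631.7, 287.1, 34.0]
tcp_rot: [-180.0, 0.0, 81.1]
ft_force: [0.7, -0.1, -0.9]
finger_gap: 38.8
```

>>> carry_out([
  [[30, 0, 0, 0.5, 0, 0, 0], [30, 0, 0, 1, 0, 0, 0], [30, 0, 0, 1, 0, 0, 0]],
])

```text
time: 13.1
tool_pos: [631.6, 287.0, 32.9]
tcp_rot: [-180.0, 0.0, 81.1]
ft_force: [-0.0, -0.8, -0.5]
finger_gap: 38.3
```

>>> carry_out([
  [[30, 0, 0, 0.5, 0, 0, 0], [30, 0, 0, 0.5, 0, 0, 0]],
])

```text
time: 13.35
tool_pos: [631.8, 287.1, 32.7]
tcp_rot: [180.0, -0.0, 81.1]
ft_force: [-0.2, 0.6, 1.4]
finger_gap: 38.6
```

>>> carry_out([
  [[44, 0, 0, 0, 0, 0, 0], [50, 0, 0, 0, 0, 0, 0], [52, 0, 0, 0, 0, 0, 0], [52, 0, 0, 0, 0, 0, 0]],
])

```text
time: 13.85
tool_pos: [631.7, 287.1, 32.6]
tcp_rot: [-180.0, -0.0, 81.1]
ft_force: [0.2, -0.4, 0.3]
finger_gap: 52.2
```

>>> carry_out([
  [[52, 0, 0, -20, 0, 0, 0], [52, 0, 0, -60, 0, 0, 0], [52, 0, 0, -80, 0, 0, 0], [52, 0, 0, -80, 0, 0, 0]],
])

```text
time: 14.35
tool_pos: [633.6, 287.8, 116.1]
tcp_rot: [179.7, -0.2, 81.1]
ft_force: [0.7, 0.3, -0.6]
finger_gap: 51.7
```

```bash
python3 -c "
from h import *
s=r.sense();print(s['tool_pos'],s['tcp_rot']);go(442,165,110,149)"
```

```text
[633.55946089 287.75755606 116.07943834] [ 1.79715650e+02 -1.58633557e-01  8.11400496e+01]
shift [-150.8 -170.4    4.8] turn [  0.3   0.  -67.9]
```

>>> carry_out([
  [[85, -151, -170, 5, 0, 0, -68], [85, -151, -170, 5, 0, 0, -68], [85, -151, -170, 5, 0, 0, -68], [85, -151, -170, 5, 0, 0, -68], [85, -151, -170, 5, 0, 0, -68]],
])

```text
time: 14.98
tool_pos: [436.3, 162.3, 104.7]
tcp_rot: [-179.7, -0.1, 135.2]
ft_force: [0.8, 1.3, 0.7]
finger_gap: 85.1
```

```bash
python3 -c "
from h import *
s=r.sense();print(s['tool_pos'],s['tcp_rot']);go(442,165,24,149)"
```

```text
[436.31192705 162.34485746 104.74482263] [-1.79733723e+02 -1.49272738e-01  1.35160943e+02]
shift [-2.4  6.3 80.7] turn [ -0.2  -0.2 -13.8]
```

>>> carry_out([
  [[85, 0, 2, 30, 0, 0, -14], [85, 0, 2, 55, 0, 0, -14], [85, 0, 2, 66, 0, 0, -14], [85, 0, 2, 70, 0, 0, -14], [85, 0, 2, 70, 0, 0, -14]],
])

```text
time: 15.6
tool_pos: [442.0, 165.5, 37.7]
tcp_rot: [180.0, 0.0, 148.8]
ft_force: [0.7, -0.1, 0.6]
finger_gap: 85.0
```

```bash
python3 -c "
from h import *
s=r.sense();print(s['tool_pos'],s['tcp_rot']);go(442,165,25,149)"
```

```text
[442.01806458 165.51243351  37.73286049] [1.79998084e+02 2.11007186e-03 1.48810491e+02]
shift [-0.2 -0.4 12.7] turn [ 0.   0.  -0.2]
```

>>> carry_out([
  [[85, 0, 0, 10, 0, 0, 0], [60, 0, 0, 13, 0, 0, 0], [30, 0, 0, 13, 0, 0, 0], [30, 0, 0, 13, 0, 0, 0], [30, 0, 0, 13, 0, 0, 0]],
])

```text
time: 16.23
tool_pos: [442.1, 165.5, 24.8]
tcp_rot: [180.0, 0.0, 148.9]
ft_force: [0.0, -0.1, 1.7]
finger_gap: 40.8
```

>>> carry_out([
  [[30, 0, 0, 0, 0, 0, 0], [30, 0, 0, 0, 0, 0, 0], [30, 0, 0, 0, 0, 0, 0]],
])

```text
time: 16.6
tool_pos: [442.2, 165.5, 24.8]
tcp_rot: [180.0, 0.0, 148.9]
ft_force: [-0.2, 0.8, 3.4]
finger_gap: 40.6
```

>>> carry_out([
  [[30, 0, 0, -20, 0, 0, 0], [30, 0, 0, -60, 0, 0, 0], [30, 0, 0, -88, 0, 0, 0], [30, 0, 0, -88, 0, 0, 0]],
])

```text
time: 17.1
tool_pos: [443.6, 165.9, 114.9]
tcp_rot: [179.8, 0.2, 148.9]
ft_force: [0.2, 0.3, -0.0]
finger_gap: 40.5
```

```bash
python3 -c "
from h import *
s=r.sense();print(s['tool_pos']);go(638,52,112,80.6)
im=viewer.snapshot('side');crop(im,150,340,190,310,4,'pics/s6.png')"
```

```text
[443.56945785 165.89778727 114.89356258]
shift [-225.3    3.1    3.6] turn [ 0.3  0.  68.3]
```

View pics/s6.png

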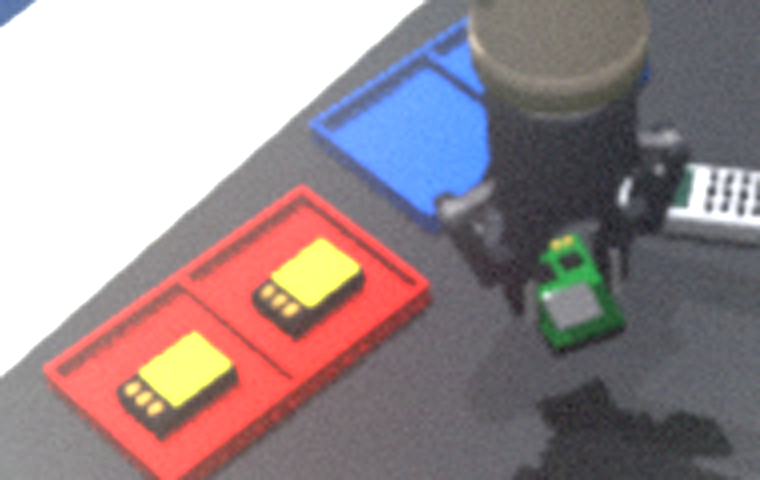

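Both batteries lie flat in separate bays (crop (180,385) and (308,285)), and the board is held at (580,300). Carrying it to the blue tray's left bay.

>>> carry_out([
  [[30, -225, 3, 3, 0, 0, 68], [30, -225, 3, 3, 0, 0, 68], [30, -225, 3, 3, 0, 0, 68], [30, -225, 3, 3, 0, 0, 68], [30, -225, 3, 3, 0, 0, 68]],
])

```text
time: 17.77
tool_pos: [636.6, 49.5, 106.5]
tcp_rot: [-179.8, 0.0, 94.6]
ft_force: [-0.8, 0.6, -0.4]
finger_gap: 40.4
```

```bash
python3 -c "
from h import *
s=r.sense();print(s['tool_pos'],s['tcp_rot']);go(638,52,36,80.6)"
```

```text
[636.57191763  49.53301104 106.49571664] [-1.79825643e+02  7.56077451e-03  9.46411019e+01]
shift [ 2.4  1.8 70.5] turn [-0.2  0.  14. ]
```

>>> carry_out([
  [[30, 1, 1, 20, 0, 0, 14], [30, 1, 1, 50, 0, 0, 14], [30, 1, 1, 66, 0, 0, 14], [30, 1, 1, 66, 0, 0, 14], [30, 1, 1, 66, 0, 0, 14]],
])

```text
time: 18.4
tool_pos: [637.4, 52.8, 44.3]
tcp_rot: [179.9, -0.0, 81.2]
ft_force: [0.6, 0.4, -0.4]
finger_gap: 40.7
```

```bash
python3 -c "
from h import *
s=r.sense();print(s['tool_pos'],s['tcp_rot']);go(638,52,28.8,80.6)
im=viewer.snapshot('side');crop(im,210,330,170,260,6,'pics/s7.png')"
```

```text
[637.41049202  52.78470134  44.27714167] [ 1.79948078e+02 -7.94581649e-03  8.11910512e+01]
shift [-0.7  0.7 15.5] turn [ 0.1 -0.   0.6]
```

View pics/s7.png

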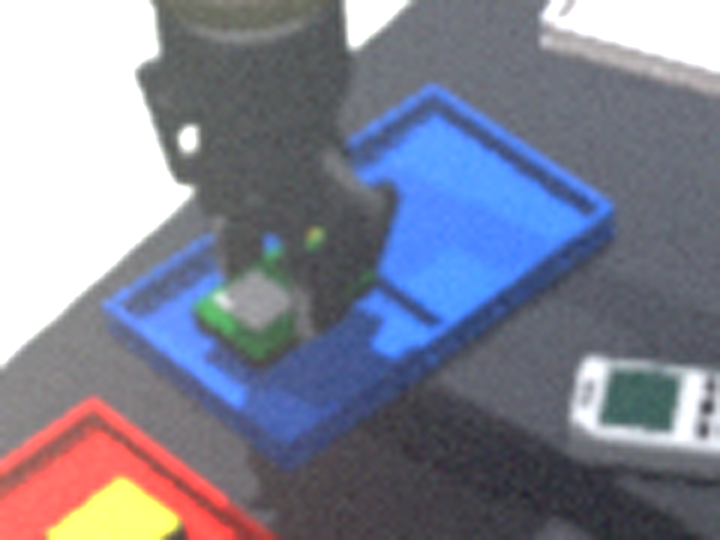

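The board is over the blue tray's left bay (crop (280,300)), but its right end looks close to the divider near (378,280). Checking by projection.

```bash
python3 - <<'E'
from h import *
def rect(cx,cy,z,yaw,a,b):
    R=Ro.from_euler("z",yaw,degrees=True).as_matrix()[:2,:2]
    p=np.array([[a,b],[a,-b],[-a,-b],[-a,b]])/2@R.T+[cx,cy]
    return np.c_[p,np.full(4,z)]
f=lambda P:((pix("side",P)-[210,170])*6).round().astype(int).tolist()
print("tray",f(rect(630,5,20,-9.4,116,196)))
print("bay top",f(rect(638,52,20,-9.4,108,92)))
print("board",f(rect(637.4,52.8,44.3-24.8+2+12,81.2,68,42)))
E
```

```text
tray [[100, 300], [430, 80], [613, 202], [283, 442]]
bay top [[113, 300], [274, 192], [444, 315], [284, 431]]
board [[250, 354], [183, 304], [301, 222], [369, 269]]
```

Predictions match to about 3 mm, so the divider clearance is around 9 mm. I'll shift the board 3 mm away from it and lower.

>>> carry_out([
  [[30, 2, 1, 4, 0, 0, 0], [30, 2, 1, 8, 0, 0, 0], [30, 2, 1, 11, 0, 0, 0], [30, 2, 1, 12, 0, 0, 0], [30, 2, 1, 12, 0, 0, 0]],
])

```text
time: 19.08
tool_pos: [638.1, 54.5, 31.4]
tcp_rot: [-180.0, 0.0, 81.1]
ft_force: [-0.0, -0.5, 0.3]
finger_gap: 40.7
```

>>> carry_out([
  [[30, 0, 0, 0.5, 0, 0, 0], [30, 0, 0, 1, 0, 0, 0], [30, 0, 0, 1, 0, 0, 0]],
])

```text
time: 19.45
tool_pos: [638.2, 54.6, 30.5]
tcp_rot: [-180.0, -0.0, 81.1]
ft_force: [0.3, -0.3, -0.3]
finger_gap: 40.7
```

>>> carry_out([
  [[30, 0, 0, 0.5, 0, 0, 0], [30, 0, 0, 1.2, 0, 0, 0], [30, 0, 0, 1.2, 0, 0, 0]],
])

```text
time: 19.82
tool_pos: [638.1, 54.6, 29.2]
tcp_rot: [-180.0, 0.0, 81.1]
ft_force: [-0.8, -0.7, 0.4]
finger_gap: 40.5
```

>>> carry_out([
  [[30, 0, 0, 0.5, 0, 0, 0], [30, 0, 0, 0.5, 0, 0, 0]],
])

```text
time: 20.08
tool_pos: [638.2, 54.6, 28.9]
tcp_rot: [180.0, -0.0, 81.1]
ft_force: [-1.0, -0.1, 0.6]
finger_gap: 41.0
```

>>> carry_out([
  [[30, 0, 0, 0.4, 0, 0, 0], [30, 0, 0, 0.4, 0, 0, 0]],
])

```text
time: 20.32
tool_pos: [638.3, 54.6, 28.9]
tcp_rot: [180.0, -0.0, 81.1]
ft_force: [-2.7, 0.5, 5.7]
finger_gap: 40.7
```

>>> carry_out([
  [[46, 0, 0, 0, 0, 0, 0], [52, 0, 0, 0, 0, 0, 0], [54, 0, 0, 0, 0, 0, 0], [54, 0, 0, 0, 0, 0, 0]],
])

```text
time: 20.82
tool_pos: [638.2, 54.6, 28.3]
tcp_rot: [-180.0, -0.0, 81.1]
ft_force: [-1.1, 0.4, -0.6]
finger_gap: 53.9
```

>>> carry_out([
  [[54, 0, 0, -20, 0, 0, 0], [54, 0, 0, -60, 0, 0, 0], [54, 0, 0, -82, 0, 0, 0], [54, 0, 0, -82, 0, 0, 0]],
])

```text
time: 21.32
tool_pos: [640.4, 54.6, 114.1]
tcp_rot: [179.7, -0.1, 81.1]
ft_force: [-0.9, 0.1, -0.5]
finger_gap: 53.8
```

```bash
python3 -c "
from h import *
s=r.sense();print(s['tool_pos'],s['tcp_rot']);go(356,-319,112,19.4)"
```

```text
[640.37747701  54.58046866 114.10617397] [ 1.79661390e+02 -5.62712575e-02  8.11378299e+01]
shift [-4.129e+02 -2.234e+02  4.000e-01] turn [ 0.3 -0.2 61.7]
```

>>> carry_out([
  [[85, -413, -223, 0, 0, 0, 62], [85, -413, -223, 0, 0, 0, 62], [85, -413, -223, 0, 0, 0, 62], [85, -413, -223, 0, 0, 0, 62], [85, -413, -223, 0, 0, 0, 62]],
])

```text
time: 21.95
tool_pos: [447.0, -195.1, 109.2]
tcp_rot: [-179.9, 0.1, 27.1]
ft_force: [0.8, -1.4, 0.8]
finger_gap: 85.0
```

```bash
python3 -c "
from h import *
s=r.sense();print(s['tool_pos'],s['tcp_rot']);go(356,-319,110,19.4)"
```

```text
[ 447.01433638 -195.13596493  109.19285477] [-1.79930900e+02  5.34265720e-02  2.70907929e+01]
shift [-137.4   68.8   -0.8] turn [-0.1  0.1  7.7]
```

>>> carry_out([
  [[85, -134, 64, 0, 0, 0, 7.5], [85, -134, 64, 0, 0, 0, 7.5], [85, -134, 64, 0, 0, 0, 7.5], [85, -134, 64, 0, 0, 0, 7.5], [85, -134, 64, 40, 0, 0, 7.5]],
])

```text
time: 22.58
tool_pos: [361.9, -314.3, 72.4]
tcp_rot: [179.7, -0.2, 19.9]
ft_force: [1.1, 0.1, -0.4]
finger_gap: 84.9
```

```bash
python3 -c "
from h import *
s=r.sense();print(s['tool_pos'],s['tcp_rot']);go(356,-319,38,19.4)
im=viewer.snapshot('top');crop(im,380,480,240,315,6,'pics/s8.png')"
```

```text
[ 361.85047259 -314.34280873   72.43604313] [ 1.79687497e+02 -1.60655160e-01  1.98929455e+01]
shift [-7.2  2.2 34.4] turn [ 0.3 -0.2  0.5]
```

View pics/s8.png

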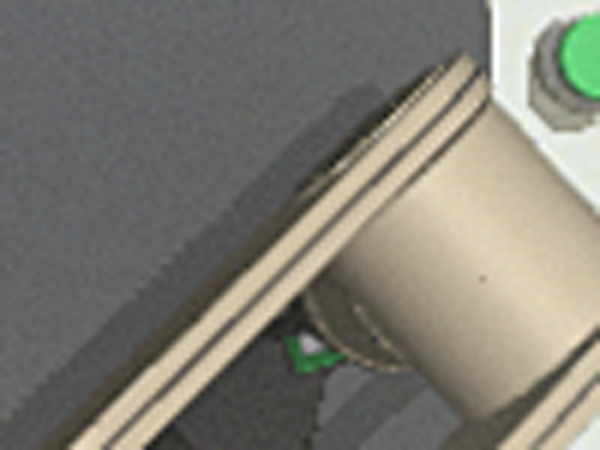

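The arm hides the board here (only a corner shows at (310,355)), and the jar is well clear at (590,60). Both earlier measurements of this board agreed to 2 mm, so I'm proceeding.

>>> carry_out([
  [[85, -6, 2, 20, 0, 0, 0], [85, -6, 2, 28, 0, 0, 0], [85, -6, 2, 30, 0, 0, 0], [85, -6, 2, 30, 0, 0, 0]],
])

```text
time: 23.12
tool_pos: [355.3, -316.6, 41.0]
tcp_rot: [180.0, -0.0, 20.0]
ft_force: [0.4, -0.1, -0.0]
finger_gap: 84.9
```

```bash
python3 -c "
from h import *
s=r.sense();print(s['tool_pos'],s['tcp_rot']);go(356,-319,24.8,19.4)"
```

```text
[ 355.27936643 -316.63047131   41.00816399] [ 1.79973862e+02 -1.86190628e-02  1.99537880e+01]
shift [-0.1  2.5 16.2] turn [ 0.  -0.   0.6]
```

>>> carry_out([
  [[85, 0, 2, 10, 0, 0, 0.5], [85, 0, 2, 15, 0, 0, 0.5], [60, 0, 2, 16, 0, 0, 0.5], [30, 0, 2, 16, 0, 0, 0.5], [30, 0, 2, 16, 0, 0, 0.5]],
])

```text
time: 23.75
tool_pos: [355.7, -319.0, 24.9]
tcp_rot: [180.0, -0.0, 19.4]
ft_force: [-0.2, -0.4, 0.2]
finger_gap: 40.5
```

>>> carry_out([
  [[30, 0, 0, 0, 0, 0, 0], [30, 0, 0, 0, 0, 0, 0], [30, 0, 0, 0, 0, 0, 0], [30, 0, 0, 0, 0, 0, 0]],
])

```text
time: 24.25
tool_pos: [355.7, -318.9, 24.8]
tcp_rot: [180.0, -0.0, 19.4]
ft_force: [-0.5, 0.1, 5.0]
finger_gap: 40.7
```

>>> carry_out([
  [[30, 0, 0, -20, 0, 0, 0], [30, 0, 0, -60, 0, 0, 0], [30, 0, 0, -88, 0, 0, 0], [30, 0, 0, -88, 0, 0, 0]],
])

```text
time: 24.75
tool_pos: [356.5, -319.8, 114.7]
tcp_rot: [179.8, -0.1, 19.4]
ft_force: [0.2, -0.1, -0.1]
finger_gap: 40.6
```

```bash
python3 -c "
from h import *
s=r.sense();print(s['tool_pos']);go(622,-42,112,80.6)"
```

```text
[ 356.53395317 -319.80142954  114.68918138]
shift [ 342.7 -173.7    2.6] turn [  0.3   0.  -61.2]
```

>>> carry_out([
  [[30, 343, -174, 2, 0, 0, -61], [30, 343, -174, 2, 0, 0, -61], [30, 343, -174, 2, 0, 0, -61], [30, 343, -174, 2, 0, 0, -61], [30, 343, -174, 2, 0, 0, -61]],
])

```text
time: 25.38
tool_pos: [571.3, -90.6, 108.8]
tcp_rot: [-179.9, 0.0, 73.5]
ft_force: [0.9, -2.1, 0.4]
finger_gap: 40.7
```

```bash
python3 -c "
from h import *
s=r.sense();print(s['tool_pos'],s['tcp_rot']);go(622,-42,110,80.6)"
```

```text
[571.34560854 -90.61697584 108.83093307] [-1.79863975e+02  1.53943572e-02  7.34970929e+01]
shift [61.  34.8 -1.3] turn [-0.1  0.  -7.1]
```

>>> carry_out([
  [[30, 57, 31, 0, 0, 0, -7], [30, 57, 31, 0, 0, 0, -7], [30, 57, 31, 30, 0, 0, -7], [30, 57, 31, 60, 0, 0, -7], [30, 57, 31, 66, 0, 0, -7]],
])

```text
time: 26.0
tool_pos: [613.8, -47.1, 40.6]
tcp_rot: [-179.6, 0.0, 80.1]
ft_force: [-1.4, 0.3, -1.5]
finger_gap: 40.8
```

>>> carry_out([
  [[30, 0, 0, 0, 0, 0, 0], [30, 0, 0, 0, 0, 0, 0]],
])

```text
time: 26.25
tool_pos: [618.3, -47.4, 46.3]
tcp_rot: [179.9, 0.0, 80.1]
ft_force: [0.1, 0.3, -0.2]
finger_gap: 40.6
```

```bash
python3 -c "
from h import *
s=r.sense();print(s['tool_pos'],s['tcp_rot']);go(622,-42,28.8,80.6)
im=viewer.snapshot('side');crop(im,210,330,170,260,6,'pics/s9.png')"
```

```text
[618.291988   -47.43872884  46.2865862 ] [1.79878473e+02 6.79628363e-05 8.01138729e+01]
shift [ 6.   2.7 17.5] turn [ 0.1  0.  -0.5]
```

View pics/s9.png

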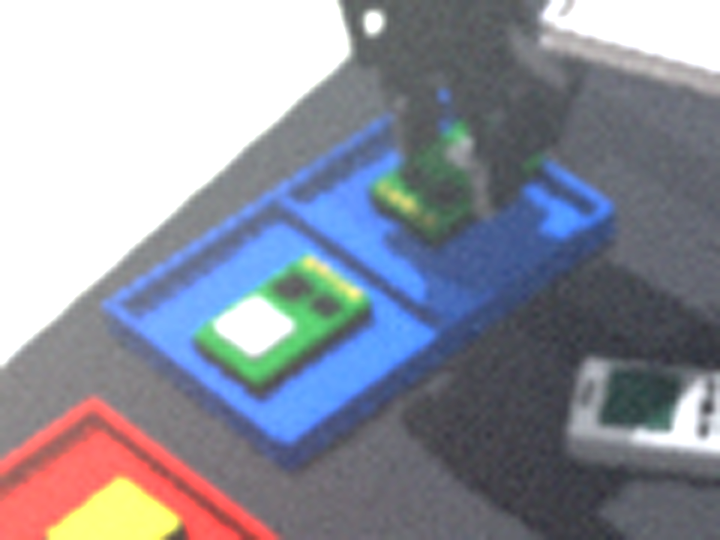

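Board 1 is flat in the left bay (crop (283,320)). Board 2 is over the right bay (crop (435,190)), with about 6 mm of correction to make.

>>> carry_out([
  [[30, 6, 3, 4, 0, 0, 0], [30, 6, 3, 8, 0, 0, 0], [30, 6, 3, 12, 0, 0, 0], [30, 6, 3, 14, 0, 0, 0], [30, 6, 3, 14, 0, 0, 0]],
])

```text
time: 26.92
tool_pos: [621.1, -41.7, 30.4]
tcp_rot: [-180.0, 0.0, 80.1]
ft_force: [0.6, 0.6, -0.3]
finger_gap: 40.7
```

>>> carry_out([
  [[30, 0, 0, 0.5, 0, 0, 0], [30, 0, 0, 1, 0, 0, 0], [30, 0, 0, 1, 0, 0, 0]],
])

```text
time: 27.3
tool_pos: [621.4, -41.6, 29.9]
tcp_rot: [180.0, -0.0, 80.1]
ft_force: [-0.6, 0.7, -0.3]
finger_gap: 40.3
```

>>> carry_out([
  [[30, 0, 0, 0.5, 0, 0, 0], [30, 0, 0, 0.5, 0, 0, 0]],
])

```text
time: 27.55
tool_pos: [621.4, -41.6, 29.3]
tcp_rot: [-180.0, -0.0, 80.1]
ft_force: [0.4, 0.2, -1.0]
finger_gap: 40.5
```

>>> carry_out([
  [[30, 0, 0, 0.4, 0, 0, 0], [30, 0, 0, 0.4, 0, 0, 0]],
])

```text
time: 27.8
tool_pos: [621.4, -41.6, 28.9]
tcp_rot: [-180.0, -0.0, 80.1]
ft_force: [-0.5, -0.6, -0.7]
finger_gap: 40.7
```

>>> carry_out([
  [[30, 0, 0, 0.4, 0, 0, 0], [30, 0, 0, 0.4, 0, 0, 0]],
])

```text
time: 28.05
tool_pos: [621.5, -41.6, 28.9]
tcp_rot: [180.0, 0.0, 80.1]
ft_force: [-1.8, 0.8, 3.8]
finger_gap: 40.4
```

>>> carry_out([
  [[46, 0, 0, 0, 0, 0, 0], [52, 0, 0, 0, 0, 0, 0], [54, 0, 0, 0, 0, 0, 0], [54, 0, 0, 0, 0, 0, 0]],
])

```text
time: 28.55
tool_pos: [621.4, -41.6, 28.4]
tcp_rot: [-180.0, 0.0, 80.1]
ft_force: [0.2, 0.2, -0.3]
finger_gap: 54.4
```

>>> carry_out([
  [[54, 0, 0, -20, 0, 0, 0], [54, 0, 0, -60, 0, 0, 0], [54, 0, 0, -82, 0, 0, 0], [54, 0, 0, -82, 0, 0, 0]],
])

```text
time: 29.05
tool_pos: [623.8, -41.9, 114.8]
tcp_rot: [179.6, -0.0, 80.1]
ft_force: [-0.1, 0.6, -0.1]
finger_gap: 53.9
```

```bash
python3 -c "
from h import *
s=r.sense();print(s['tool_pos'],s['tcp_rot']);go(461,-1.5,112,26)"
```

```text
[623.7699296  -41.94472191 114.80015766] [ 1.79624107e+02 -9.98295615e-03  8.01423145e+01]
shift [  12.  -167.3    1.7] turn [ 0.3 -0.2 54.1]
```

>>> carry_out([
  [[85, 12, -167, 2, 0, 0, 54], [85, 12, -167, 2, 0, 0, 54], [85, 12, -167, 2, 0, 0, 54], [85, 12, -167, 2, 0, 0, 54], [85, 12, -167, 2, 0, 0, 54]],
])

```text
time: 29.68
tool_pos: [457.8, -1.0, 107.9]
tcp_rot: [-180.0, 0.0, 26.1]
ft_force: [0.3, -0.2, 0.4]
finger_gap: 85.0
```

>>> carry_out([
  [[85, 0, 0, 0, 0, 0, 0], [85, 0, 0, 30, 0, 0, 0], [85, 0, 0, 60, 0, 0, 0], [85, 0, 0, 66, 0, 0, 0], [85, 0, 0, 66, 0, 0, 0]],
])

```text
time: 30.3
tool_pos: [458.7, -1.2, 42.5]
tcp_rot: [-180.0, 0.1, 26.5]
ft_force: [0.2, -0.3, 1.6]
finger_gap: 84.6
```

```bash
python3 -c "
from h import *
s=r.sense();print(s['tool_pos'],s['tcp_rot']);go(461,-1.5,28,26)"
```

```text
[458.68335877  -1.18192014  42.47480272] [-1.79965399e+02  5.04916925e-02  2.65416589e+01]
shift [ 1.9  1.3 14.5] turn [-0.   0.1  0.5]
```

>>> carry_out([
  [[85, 2, 1, 10, 0, 0, 0.5], [85, 2, 1, 14, 0, 0, 0.5], [60, 2, 1, 15, 0, 0, 0.5], [35, 2, 1, 15, 0, 0, 0.5], [35, 2, 1, 15, 0, 0, 0.5]],
])

```text
time: 30.92
tool_pos: [461.5, -1.3, 27.9]
tcp_rot: [180.0, -0.0, 25.9]
ft_force: [0.0, -0.4, -1.0]
finger_gap: 43.8
```

>>> carry_out([
  [[35, 0, 0, 0, 0, 0, 0], [35, 0, 0, 0, 0, 0, 0], [35, 0, 0, 0, 0, 0, 0], [35, 0, 0, 0, 0, 0, 0]],
])

```text
time: 31.42
tool_pos: [461.5, -1.3, 27.9]
tcp_rot: [180.0, -0.0, 25.9]
ft_force: [-0.5, 0.1, 5.1]
finger_gap: 44.1
```

>>> carry_out([
  [[35, 0, 0, -20, 0, 0, 0], [35, 0, 0, -60, 0, 0, 0], [35, 0, 0, -85, 0, 0, 0], [35, 0, 0, -85, 0, 0, 0]],
])

```text
time: 31.92
tool_pos: [462.6, -1.4, 114.2]
tcp_rot: [179.9, -0.2, 25.9]
ft_force: [0.3, -0.7, -0.6]
finger_gap: 43.9
```

```bash
python3 -c "
from h import *
s=r.sense();print(s['tool_pos']);go(612,-244,112,102)"
```

```text
[462.57070057  -1.35653073 114.23223452]
shift [ 28.3 283.6   2.9] turn [  0.2  -0.1 -76.1]
```

>>> carry_out([
  [[35, 28, 284, 3, 0, 0, -76], [35, 28, 284, 3, 0, 0, -76], [35, 28, 284, 3, 0, 0, -76], [35, 28, 284, 3, 0, 0, -76], [35, 28, 284, 3, 0, 0, -76]],
])

```text
time: 32.55
tool_pos: [610.2, -246.7, 106.5]
tcp_rot: [-179.8, -0.0, 79.5]
ft_force: [0.3, 0.4, 0.1]
finger_gap: 44.1
```

```bash
python3 -c "
from h import *
s=r.sense();print(s['tool_pos'],s['tcp_rot']);go(612,-245,112,102)"
```

```text
[ 610.23764603 -246.67148281  106.51060865] [-1.79848781e+02 -3.12095603e-02  7.94588963e+01]
shift [ 2.   1.4 -5.5] turn [ -0.1  -0.1 -22.5]
```

>>> carry_out([
  [[35, 1, 0, 0, 0, 0, -22], [35, 1, 0, 0, 0, 0, -22], [35, 1, 0, 30, 0, 0, -22], [35, 1, 0, 60, 0, 0, -22], [35, 1, 0, 62, 0, 0, -22]],
])

```text
time: 33.17
tool_pos: [607.0, -241.6, 41.8]
tcp_rot: [-179.6, -0.3, 101.2]
ft_force: [-0.7, 0.5, -1.4]
finger_gap: 43.9
```

>>> carry_out([
  [[35, 0, 0, 0, 0, 0, 0], [35, 0, 0, 0, 0, 0, 0]],
])

```text
time: 33.42
tool_pos: [611.7, -243.9, 49.1]
tcp_rot: [179.9, 0.1, 101.2]
ft_force: [0.6, -0.4, -1.1]
finger_gap: 43.8
```

```bash
python3 -c "
from h import *
s=r.sense();print(s['tool_pos'],s['tcp_rot']);go(612,-245,31.9,102)
im=viewer.snapshot('side');crop(im,280,380,125,200,7,'pics/s10.png')"
```

```text
[ 611.69935288 -243.8721755    49.06971278] [1.79888369e+02 8.50538436e-02 1.01199125e+02]
shift [-1.1  0.  17.2] turn [ 0.1  0.1 -0.8]
```

View pics/s10.png

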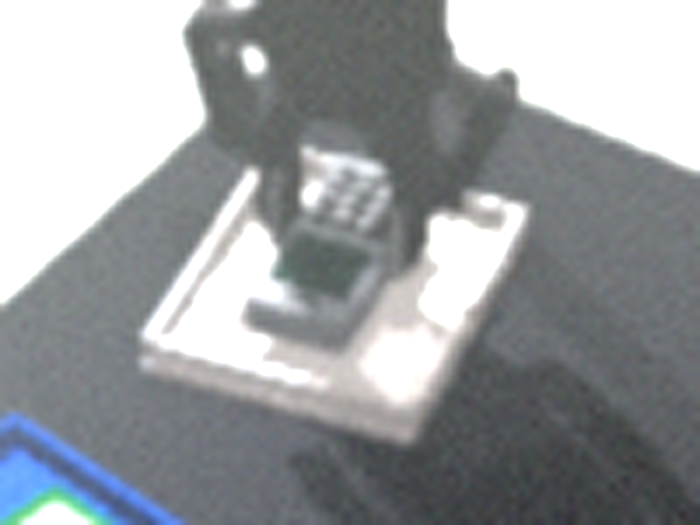

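The handset is centred over the white tray (crop (320,265)), inside the walls. Lowering it.

>>> carry_out([
  [[35, -1, 0, 4, 0, 0, -0.5], [35, -1, 0, 8, 0, 0, -0.5], [35, -1, 0, 11, 0, 0, -0.5], [35, -1, 0, 13, 0, 0, -0.5], [35, -1, 0, 13, 0, 0, -0.5]],
])

```text
time: 34.1
tool_pos: [610.7, -244.3, 34.2]
tcp_rot: [-180.0, -0.0, 101.7]
ft_force: [-0.5, -0.1, -1.7]
finger_gap: 43.7
```

>>> carry_out([
  [[35, 0, 0, 0.5, 0, 0, 0], [35, 0, 0, 0.5, 0, 0, 0]],
])

```text
time: 34.35
tool_pos: [611.0, -244.4, 34.1]
tcp_rot: [180.0, 0.0, 101.7]
ft_force: [-0.1, 0.5, -1.6]
finger_gap: 43.8
```

>>> carry_out([
  [[35, 0, 0, 0.5, 0, 0, 0], [35, 0, 0, 1, 0, 0, 0], [35, 0, 0, 1.2, 0, 0, 0], [35, 0, 0, 1.2, 0, 0, 0]],
])

```text
time: 34.85
tool_pos: [610.8, -244.3, 32.8]
tcp_rot: [-180.0, -0.0, 101.7]
ft_force: [-0.0, -0.1, -0.6]
finger_gap: 43.7
```

>>> carry_out([
  [[35, 0, 0, 0.5, 0, 0, 0], [35, 0, 0, 0.6, 0, 0, 0], [35, 0, 0, 0.6, 0, 0, 0]],
])

```text
time: 35.22
tool_pos: [610.9, -244.4, 32.2]
tcp_rot: [-180.0, -0.0, 101.7]
ft_force: [0.7, -1.0, -0.7]
finger_gap: 44.0
```

>>> carry_out([
  [[35, 0, 0, 0.4, 0, 0, 0], [35, 0, 0, 0.4, 0, 0, 0]],
])

```text
time: 35.48
tool_pos: [610.9, -244.4, 32.0]
tcp_rot: [180.0, 0.0, 101.7]
ft_force: [-0.6, 0.9, 0.2]
finger_gap: 43.9
```

>>> carry_out([
  [[35, 0, 0, 0.2, 0, 0, 0], [35, 0, 0, 0.2, 0, 0, 0]],
])

```text
time: 35.72
tool_pos: [611.0, -244.4, 32.0]
tcp_rot: [180.0, 0.0, 101.7]
ft_force: [-1.9, 1.9, 3.8]
finger_gap: 44.0
```

Contact (3.8 N). Releasing, then raising the arm and moving back out of view.

>>> carry_out([
  [[49, 0, 0, 0, 0, 0, 0], [54, 0, 0, 0, 0, 0, 0], [56, 0, 0, 0, 0, 0, 0], [56, 0, 0, 0, 0, 0, 0]],
])

```text
time: 36.22
tool_pos: [610.8, -244.4, 31.5]
tcp_rot: [-180.0, -0.0, 101.7]
ft_force: [0.1, 0.3, 0.2]
finger_gap: 55.9
```

>>> carry_out([
  [[56, 0, 0, -20, 0, 0, 0], [56, 0, 0, -60, 0, 0, 0], [56, 0, 0, -120, 0, 0, 0], [56, 0, 0, -150, 0, 0, 0], [56, 0, 0, -150, 0, 0, 0]],
])

```text
time: 36.85
tool_pos: [613.3, -245.5, 188.1]
tcp_rot: [179.6, 0.3, 101.7]
ft_force: [-1.3, 0.3, 0.0]
finger_gap: 55.9
```

```bash
python3 -c "
from h import *
s=r.sense();print(s['tool_pos'],s['tcp_rot']);go(380,-450,220,60)"
```

```text
[ 613.30208222 -245.53683187  188.05152337] [179.5880396    0.32028213 101.70159846]
shift [-153.1 -269.7  -33. ] turn [ 0.5  0.2 41.7]
```

>>> carry_out([
  [[56, -153, -270, -33, 0, 0, 41], [56, -153, -270, -33, 0, 0, 41], [56, -153, -270, -33, 0, 0, 41], [56, -153, -270, -33, 0, 0, 41], [56, -153, -270, -33, 0, 0, 41]],
])

```text
time: 37.48
tool_pos: [375.6, -449.6, 214.6]
tcp_rot: [-180.0, -0.0, 60.6]
ft_force: [0.8, -0.6, -0.4]
finger_gap: 55.9
```

>>> carry_out([
  [[56, 0, 0, 0, 0, 0, 0], [56, 0, 0, 0, 0, 0, 0], [56, 0, 0, 0, 0, 0, 0], [56, 0, 0, 0, 0, 0, 0]],
])

```text
time: 37.98
tool_pos: [378.5, -447.9, 214.3]
tcp_rot: [-180.0, -0.0, 60.8]
ft_force: [0.0, -0.2, 0.7]
finger_gap: 56.3
```

```bash
python3 -c "
from h import *
im=viewer.snapshot('side');crop(im,140,440,110,410,2,'pics/e1.png',1.3)
im=viewer.snapshot('top');crop(im,150,490,150,310,2.3,'pics/e2.png')"
```

```text
(no output)
```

View pics/e1.png

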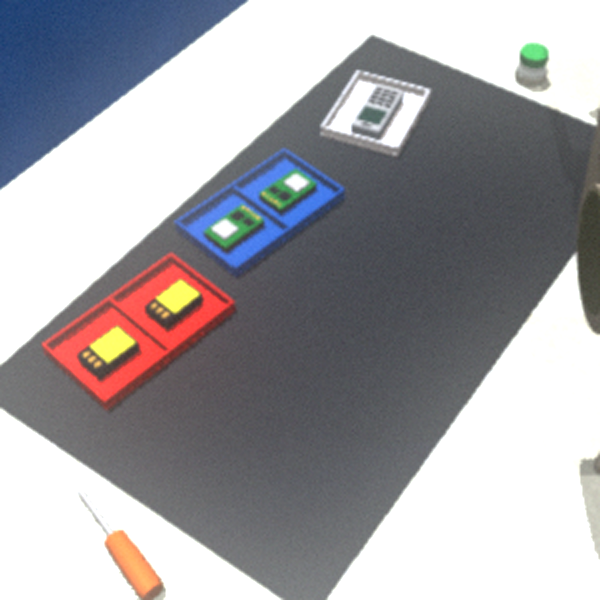

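View pics/e2.png

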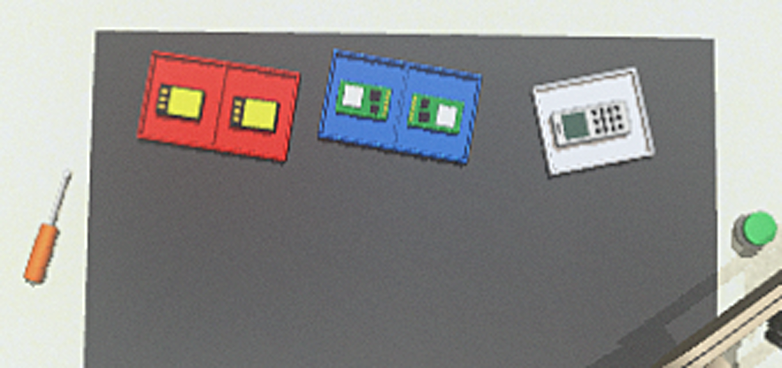

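All five parts lie flat in their bays, and the screwdriver and jar are where they were. Handing in.

```bash
python3 -c "
from h import *
print(r.hand_in())"
```

```text
the job is handed in; nothing more can be done
None
```

The parts are in their trays and the job is handed in, at about 38 s of the 115 s allowed. I placed the two batteries in the red tray first, then the two boards in the blue tray, one to each bay, and last the handset in the white tray.

- **Set-down:** each part was lowered in small steps (0.2–0.5 mm at the end) until the wrist felt the tray floor. The contact readings were 1.4 to 5.7 N, then I released. The heights matched what I expected to within about 0.2 mm.
- **Final look:** both cameras show all five parts lying flat, face up, clear of the walls and released. The screwdriver and jar look to be where they started. The arm stands about 214 mm above the table, touching nothing.
- **Disagreement:** the two cameras differed by up to about 7 mm on tray positions, most on the white one. I aimed between the two for the trays.
- **Failed check:** one picture, meant to confirm the grasp on the second board, was blocked by the arm. I relied on the earlier measurements, and the grasp held.

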